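# Hang the thread tray on the slotted uprights and stand the bead jar in it

### The job

Hang the blue tray on the slotted uprights under the small wooden shelf: hook both of its steel tabs into the two slots and push it down until it sits fully home and both red spring catches snap out over the tabs. Then stand the amber jar with the blue cap upright on the cork pad in the hung tray and let go. Leave the other things on the table where they are.

Things in the scene. Friction and masses are not known exactly. Their poses are not given: they have to be found in the camera images.
- rack: Fixed stand, yaw varies: two aluminium slotted uprights (26 mm wide, 6 mm sheet, 345 mm tall) centred at y = +75 and -75 mm on a dark base plate 8 mm thick, from 25 mm in front of the uprights to 115 mm behind. Origin on the table midway between the uprights, in the plane of their front faces; x points front to back (ahead and to the robot's right), y to the left seen from its front, z up.
- shelf_edge (a point): Middle of the lower front edge of the rack's fixed wooden shelf: 55 mm in front of the uprights, 265 mm above the table; the shelf is 210 mm wide and carries five thread spools up to 309 mm. It keeps the gripper from coming straight down on a tray hung below: tilt the tool some 35 degrees, fingers towards the uprights.
- slot_mid (a point): Midway between the sills (lower edges) of the two open slots, in the uprights' front plane, 100 mm above the table; axes as the rack's. Each upright has one open slot, 14 mm wide, 26 mm tall (100 to 126 mm above the table); the dark marks higher up are not holes.
- catch_left (a joint): Red spring catch in the left (+y) slot, in m: 0 = sprung out, grows to 0.020 as a tab pushes it back. Nose 10 mm wide, 1 mm behind the front plane, filling the slot from 10 to 25 mm above the sill; spring 1.8 N at 0, 3.3 N with a tab fully in. When the tab is pushed down onto the sill the catch snaps out over it (to 0) and holds it in.
- catch_right (a joint): The same red catch in the right (-y) slot.
- tray: Loose blue metal tray, 84 deep (x) x 190 wide (y) mm, 0.3 kg, flat on the table. Origin at the centre of its underside; z up, +x to its back plate (x = 38 to 42 mm, 56 mm high). Floor 4 mm thick; front and side rims 4 mm thick, 12 mm high. Seated: underside 60 mm above the table, origin 42 mm in front of the uprights, axes as the rack's; it sags about 3 degrees.
- tray_grip (a point): Grip point on the tray's yellow upright fin, tray frame (-22, 0, 34) mm; axes as the tray's. The fin is 12 mm thick (pinch it across y), in the middle of the tray from x = -40 to +2 mm, up to z = 50 mm; the bays either side of it are 85 mm wide.
- tray_hook_mid (a point): Midway between the tray's two steel tabs, at the underside of their necks on the back plate's rear, tray frame (42, 0, 40) mm; home, it meets slot_mid. Tabs at y = +75 and -75 mm, 9 mm wide: neck 8 mm long, z = 40 to 48 mm, then a 6 mm thick lip hanging down to z = 30 mm. They enter the slots with the tray 10 to 18 mm above its seated height, then go down.
- tray_pad (a point): Centre of the cork pad, on the tray floor's upper side in the left (+y) bay, tray frame (-4, 48.5, 4) mm; the pad is a flat 62 x 70 mm patch. Axes as the tray's.
- jar: Loose amber glass jar with a blue cap and paper label, 44 mm in diameter, 85 mm tall, about 0.18 kg, upright on the table. Origin at the centre of its underside, z up.
- white_jar: Bystander: green glass jar with a white cap, 44 mm in diameter, 75 mm tall. Origin at the centre of its underside.
- foam_block: Bystander: loose grey block, 45 x 120 x 22 mm. Origin at the centre of its underside.
- scissors: Bystander: small loose scissors lying flat, 95 x 55 mm, 6 mm high. Origin on the table at their pivot.
- spool: Bystander: loose green thread spool standing up, 30 mm in diameter, 30 mm tall. Origin at the centre of its underside.
- eraser: Bystander: loose white block, 40 x 25 x 16 mm. Origin at the centre of its underside.

How it is judged:
On the way, in this order (a step that is already met when the one before it is completed fails the run):
1. the tray hangs fully home on both slots with both catches snapped out (z of tray_hook_mid in the frame of slot_mid between -0.003 and 0.003 m and x of tray_hook_mid in the frame of slot_mid between -0.006 and 0.004 m and y of tray_hook_mid in the frame of slot_mid between -0.006 and 0.006 m and value of joint each of catch_left, catch_right below 0.004 m and angle between tray's own z axis and vertical below 0.09 rad), for 0.3 s.
2. the blue-capped jar stands upright on the cork pad of the hung tray (all of step 1 and horizontal distance between jar and tray_pad below 0.025 m and z of jar in the frame of tray_pad between -0.004 and 0.005 m and angle between jar's own z axis and vertical below 0.12 rad), for 0.2 s.
At the end, for the whole second after the job is handed in: Tray locked (tabs within 3 mm of the sill height, back plate within 6 mm of the uprights, 6 mm sideways, tilt under 5 deg, both catches within 4 mm of 0); blue-capped jar upright (7 deg) on the tray floor, its centre within 25 mm of the pad's; both at rest (all of step 2 and linear speed of each of jar, tray below 0.02 m/s); the robot touches nothing.
It fails at once if the white jar is pushed more than 30 mm from its place (distance of white_jar from where it was at the start of the episode above 0.03 m).
It fails at once if the foam block is pushed more than 30 mm from its place (distance of foam_block from where it was at the start of the episode above 0.03 m).
It fails at once if the scissors is pushed more than 30 mm from its place (distance of scissors from where it was at the start of the episode above 0.03 m).
It fails at once if the spool is pushed more than 30 mm from its place (distance of spool from where it was at the start of the episode above 0.03 m).
It fails at once if the eraser is pushed more than 30 mm from its place (distance of eraser from where it was at the start of the episode above 0.03 m).
It also fails if it takes over 64 s, if anything falls off the work surface, if the arm or the gripper's body presses on something with over 40 N, if the wrist force passes 120 N, or if a joint passes its speed limit or range.

### The arm

A 7-joint arm with a two-finger parallel gripper is mounted at the origin on the work surface. World frame = base frame: x ahead of the robot, y to its left, z up, the work surface at z = 0. Lengths are in m, angles in rad, forces in N, time in s.
With the tool pointing down it reaches from about 0.4 to 0.85 m from the base axis. Payload 10.4 kg.
Tool frame: the origin (TCP) lies midway between the tips of the shut fingers; the grasp point (between the pads) lies 19 mm behind it (manip.grasp_offset is the distance from the TCP to the grasp point, in m); z points along the fingers, y is the line along which they close (so a half turn about z gives the same grasp; the last joint's range is limited). The gripper opens to 85 mm and grips with 20 to 120 N. Pads are 22 mm wide; open, the fingers measure 114 mm over their backs; the gripper's body (76 mm by 85 mm) begins 54 mm behind the grasp point. The pads swing forward as they close: fully open they stand 13 mm farther back than shut.
Start: joints at [-1.157, 0.332, -0.065, 1.46, 0.022, 1.35, -0.088], TCP at [0.264, 0.566, 0.231] pointing down, gripper open.
Joint ranges: [-2.6, 2.6], [-0.5, 2.12], [-1.47, 1.34], [0.16, 2.42], [-1.27, 4.41], [0.06, 2.06], [-2.6, 2.6]. Speed limits (rad/s): [2.22, 2.22, 2.79, 2.79, 3.14, 3.14, 3.14].

### API

Orientations are given as a unit quaternion [x, y, z, w].
In Python, from workcell import manip gives the robot as it stands.
- The arm moves only by the shell command python3 jog.py 'ROWS' [FORCE]. ROWS is rows parted by semicolons, their numbers by spaces, 1 to 20 of them, each of 7 numbers: a rotation vector rx, ry, rz in rad, then dx, dy, dz in m, then the opening from 0.0 (shut) to 1.0 (fully open); each row is the pose to reach, as a shift and turn from the pose commanded when the command began, along the tool's axes at that moment; what a row does not reach only later rows make up. A row lasts 1/8 s, in which the tool goes at most 0.0625 m and 0.188 rad, less where a joint would pass 70% of its speed; a pose out of reach is approached as far as the arm can. The fingers move at their own pace and stop on an object; FORCE is the grip in N (left out, the last holds). Time passes only in rows, so rows that do not move let the fingers close. It prints the time, the measured TCP pose, the force, the opening and the grip force at its end.
- manip.get_obs(): the state, without advancing time (a new reading comes with each control period).
- manip.camera(name): name is "scene" or "side" or "wrist"; returns the picture (480x640x3 uint8, blue, green, red); there is no depth.
- manip.calibration(name): a dict with "fx", "fy", "cx", "cy" (pixels), "world_from_camera" (4x4, takes a point from camera to world coordinates); the wrist camera has in their place "tool_from_camera" (4x4, takes a point from camera to tool coordinates, whose origin is the TCP and whose axes are the flange's). Camera axes: x right, y up, looking along -z (the intrinsics and any distortion apply to the point x, -y, -z); pixel columns grow to the right and rows downward; lengths in m; the calibration is good to about 2 mm. A picture is of the moment at which its call begins: read the wrist's pose just before it. calibration takes no time and is no camera call.
- manip.hand_in(): hands the job in; it is judged then, once.
The state is a dict: "clock": time; "joint_pos": joint angles; "joint_velocities": joint speeds; "tau": joint torques, N m; "position": TCP position; "ee_rot": TCP orientation; "ft_force": force on the tool from outside, world axes, zero at the start; "torque": the same for the moment, N m; "grip_width": opening from 0.0 (shut) to 1.0 (fully open); "grasp_force": force on a finger pad.
Only numpy, scipy, OpenCV 4.12 (cv2) and the standard library are available. Lean on these libraries where they do the work, as an engineer would, in place of code of your own. Each camera call takes 0.05 s, during which the arm holds its last target. There are 200 camera calls.

## Working session

There is one attempt and no reset: what is moved stays moved. The work goes in short steps, Python scripts to look and compute and a shell command to move; the robot and the scene stay as the last step left them, time stands still between calls to the robot, and variables do not carry over. Pictures are saved under pics/ and viewed, at most 10 in all, crops included, and the job is handed in when it is done.

```bash
ls; mkdir -p pics; python3 - <<'E'
from workcell import manip
import cv2,numpy as np
o=manip.get_obs();print({k:np.round(v,3) for k,v in o.items()},manip.grasp_offset)
for n in("scene","side"):
    cv2.imwrite(f"pics/{n}0.png",manip.camera(n));c=manip.calibration(n);print(n,{k:np.round(v,4).tolist() for k,v in c.items()})
c=manip.calibration("wrist");print({k:np.round(v,4).tolist() for k,v in c.items()})
cv2.imwrite("pics/w0.png",manip.camera("wrist"))
E
```

```text
jog.py
pics
workcell.py
{'clock': np.float64(0.0), 'joint_pos': array([-1.157,  0.333, -0.065,  1.461,  0.022,  1.35 , -0.088]), 'joint_velocities': array([-0.001, -0.001,  0.   ,  0.   , -0.001,  0.001, -0.001]), 'tau': array([-1.0000e-03, -6.2545e+01,  4.8000e-02, -3.9161e+01,  1.6000e-02,
        1.0000e-02,  0.0000e+00]), 'position': array([0.264, 0.566, 0.231]), 'ee_rot': array([ 0.217,  0.976, -0.001, -0.   ]), 'ft_force': array([-0.332,  0.295,  0.086]), 'torque': array([-0.006, -0.035,  0.013]), 'grasp_force': np.float64(0.0), 'grip_width': np.float64(1.002)} 0.0187
scene {'fx': 554.8308, 'fy': 554.8308, 'cx': 309.5249, 'cy': 245.0772, 'world_from_camera': [[-0.0663, -0.8703, 0.4881, 1.1304], [0.9978, -0.0625, 0.024, 0.0366], [0.0096, 0.4886, 0.8725, 1.2112], [0.0, 0.0, 0.0, 1.0]]}
side {'fx': 546.664, 'fy': 546.664, 'cx': 315.5472, 'cy': 238.6761, 'world_from_camera': [[0.9687, 0.166, -0.1847, 0.3053], [-0.2476, 0.5908, -0.7679, -0.9005], [-0.0183, 0.7896, 0.6134, 0.8712], [0.0, 0.0, 0.0, 1.0]]}
{'fx': 405.9518, 'fy': 405.9518, 'cx': 318.9019, 'cy': 244.2738, 'tool_from_camera': [[0.0005, 0.9531, 0.3028, 0.0761], [1.0, -0.0007, 0.0005, -0.0006], [0.0007, 0.3028, -0.9531, -0.1417], [0.0, 0.0, 0.0, 1.0]]}
```

View pics/scene0.png

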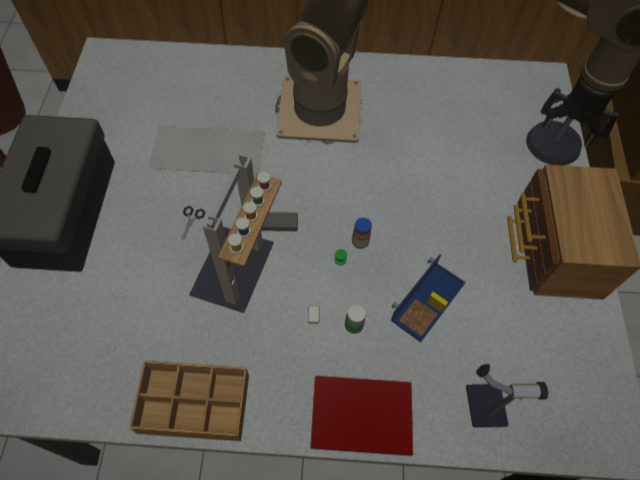

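View pics/side0.png

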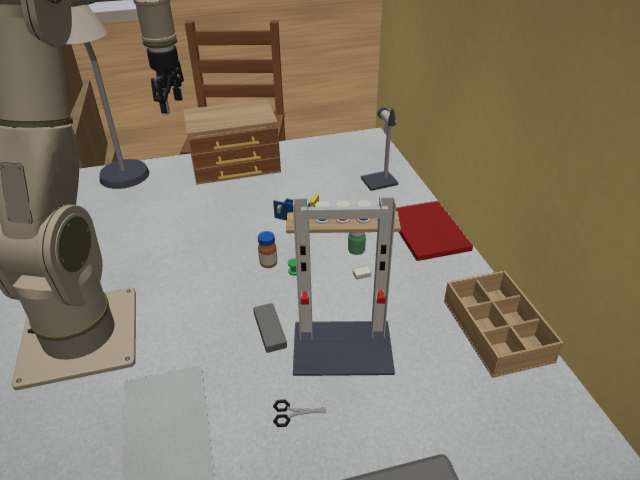

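The scene view shows the tray with its fin at about (438,299), the jar cap at (363,226) and the rack at about (240,230). The side view shows the rack from behind, with red catches at (305,297) and (381,297). Next I'll enlarge the scene view.

```bash
cat > h.py <<'E'
import numpy as np,cv2
from workcell import manip
from scipy.spatial.transform import Rotation as R
def cam(n,obs=None):
    c=manip.calibration(n)
    if n=="wrist":
        T=np.eye(4);T[:3,:3]=R.from_quat(obs["ee_rot"]).as_matrix();T[:3,3]=obs["position"]
        W=T@np.array(c["tool_from_camera"])
    else: W=np.array(c["world_from_camera"])
    return c,W
def ray(C,uv):
    c,W=C;d=W[:3,:3]@np.array([(uv[0]-c["cx"])/c["fx"],-(uv[1]-c["cy"])/c["fy"],-1]);return W[:3,3],d/np.linalg.norm(d)
def onz(C,uv,z):
    o,d=ray(C,uv);return o+d*(z-o[2])/d[2]
def proj(C,p):
    c,W=C;q=W[:3,:3].T@(np.asarray(p)-W[:3,3]).T if np.ndim(p)==1 else ((np.asarray(p)-W[:3,3])@W[:3,:3]).T
    return np.array([c["cx"]-c["fx"]*q[0]/q[2],c["cy"]+c["fy"]*q[1]/q[2]]).T
def tri(C1,u1,C2,u2):
    a,d=ray(C1,u1);b,e=ray(C2,u2);s=np.linalg.lstsq(np.c_[d,-e],b-a,rcond=None)[0]
    p,q=a+d*s[0],b+e*s[1];return (p+q)/2,np.linalg.norm(p-q)
def shot(n,name):
    o=manip.get_obs();im=manip.camera(n);cv2.imwrite(f"pics/{name}.png",im);return im,o
E
python3 - <<'E'
from h import *
im=cv2.imread("pics/scene0.png");s=cv2.resize(im[150:350,180:480],(800,533),interpolation=cv2.INTER_CUBIC)
cv2.imwrite("pics/scene0c.png",s)
im=cv2.imread("pics/side0.png");s=cv2.resize(im[180:390,250:530],(800,600),interpolation=cv2.INTER_CUBIC)
cv2.imwrite("pics/side0c.png",s)
E
```

```text
(no output)
```

View pics/scene0c.png

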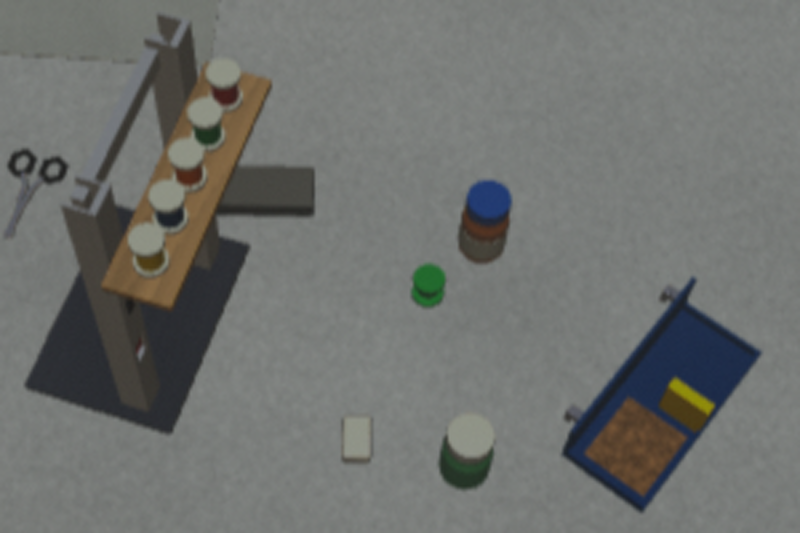

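View pics/side0c.png

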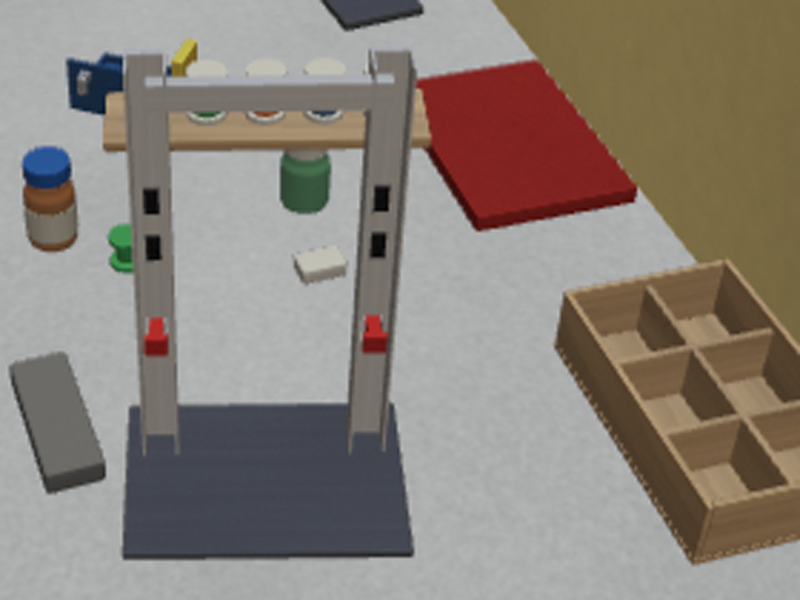

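```bash
cat >> h.py <<'E'
from scipy.optimize import least_squares
def fit(obs,x0):
    """obs: list (cam, local xyz, uv); planar pose fit x,y,yaw"""
    def W(p,l): return np.array([p[0]+np.cos(p[2])*l[0]-np.sin(p[2])*l[1],p[1]+np.sin(p[2])*l[0]+np.cos(p[2])*l[1],l[2]])
    f=lambda p:np.concatenate([proj(C,W(p,l))-uv for C,l,uv in obs])
    r=least_squares(f,x0,loss="soft_l1",x_scale=[.01,.01,.05]);return r.x,f(r.x).reshape(-1,2).round(1)
E
python3 - <<'E'
from h import *
S=cam("scene");D=cam("side")
s=lambda u,v:(180+u/2.667,150+v/2.667); d=lambda u,v:(250+u/2.857,180+v/2.857)
print("base corners scene",[onz(S,s(*q),.008).round(3) for q in[(171,431),(248,243),(26,384)]])
print("base side",[onz(D,d(*q),.008).round(3) for q in[(123,551),(412,550),(130,405),(393,405)]])
hw=.102
b=[(S,(-.025,hw,.008),s(171,431)),(S,(-.025,-hw,.008),s(248,243)),(S,(.115,hw,.008),s(26,384)),
(D,(.115,-hw,.008),d(123,551)),(D,(.115,hw,.008),d(412,550)),(D,(-.025,-hw,.008),d(130,405)),(D,(-.025,hw,.008),d(393,405)),
(S,(-.055,-.105,.265),s(270,85)),(S,(-.055,.105,.265),s(172,307))]
p,r=fit(b,[.6,-.15,-1.3]);print("rack",p.round(4),np.degrees(p[2]).round(1),r.tolist())
t=[(S,(-.042,-.095,.012),s(760,352)),(S,(-.042,.095,.012),s(641,511)),(S,(.042,-.095,.056),s(693,280)),(S,(-.042,.095,.0),s(641,511)),(S,(.042,.095,.0),s(565,455)),
(S,(-.040,-.006,.05),s(715,402)),(S,(.002,-.006,.05),s(676,379))]
p,r=fit(t,[.65,.25,-.9]);print("tray",p.round(4),np.degrees(p[2]).round(1),r.tolist())
for z in(.085,):print("jar scene cap",onz(S,s(489,197),z).round(3),"side",onz(D,d(47,158),z).round(3),tri(S,s(489,200),D,d(47,160)))
print("jar base side",onz(D,d(52,243),0).round(3))
for n,q,z in[("white",(470,437),.075),("foam",(268,188),.022),("eraser",(357,435),.016),("spool",(430,278),.03)]:print(n,onz(S,s(*q),z).round(3))
E
```

```text
base corners scene [array([ 0.645, -0.137,  0.008]), array([ 0.453, -0.088,  0.008]), array([ 0.61 , -0.27 ,  0.008])]
base side [array([ 0.417, -0.223,  0.008]), array([ 0.608, -0.274,  0.008]), array([ 0.451, -0.091,  0.008]), array([ 0.642, -0.143,  0.008])]
rack [ 0.5407 -0.1373 -1.8237] -104.5 [[-0.9, 0.1], [0.4, -1.5], [-1.8, 0.2], [-1.8, 0.5], [1.5, -0.2], [-1.8, -0.8], [0.8, -1.9], [0.3, -0.7], [0.0, 1.1]]
tray [ 0.5877  0.2935 -2.1905] -125.5 [[0.5, 0.3], [1.0, -0.7], [-0.1, -1.1], [0.0, 1.1], [-1.6, 0.1], [0.3, 1.2], [-0.6, -0.9]]
jar scene cap [0.433 0.13  0.085] side [0.433 0.128 0.085] (array([0.43365661, 0.1301448 , 0.08083192]), np.float64(0.000700934763367218))
jar base side [0.43  0.119 0.   ]
white [0.66  0.119 0.075]
foam [ 0.4   -0.074  0.022]
eraser [0.641 0.026 0.016]
spool [0.489 0.082 0.03 ]
```

```bash
cat >> h.py <<'E'
def M(yaw,tilt):
    """tool rotation: y_t along frame y, z_t = sin(tilt) frame-x - cos(tilt) z"""
    c,s=np.cos(tilt),np.sin(tilt)
    return R.from_euler("z",yaw).as_matrix()@np.array([[-c,0,s],[0,1,0],[-s,0,-c]])
def delta(Rt,pt):
    o=manip.get_obs();A=R.from_quat(o["ee_rot"]).as_matrix()
    rv=R.from_matrix(A.T@Rt).as_rotvec();t=A.T@(np.asarray(pt)-o["position"])
    print("rotvec",rv.round(4),"shift",t.round(4),"rows>=",np.linalg.norm(rv)/.188,np.linalg.norm(t)/.0625)
def world(pose,l): return np.array([pose[0],pose[1],0])+R.from_euler("z",pose[2]).apply(l)
E
python3 - <<'E'
from h import *
T=[.5877,.2935,-2.1905]
Rt=M(T[2],np.radians(35));g=world(T,[-.022,0,.036])
print(g, g+Rt[:,2]*(.0187-.13))
delta(Rt,g+Rt[:,2]*(.0187-.13))
E
```

```text
[0.60047747 0.31140911 0.036     ] [0.63755481 0.36337734 0.12717162]
rotvec [ 0.533  -0.4431  1.6928] shift [-0.4239 -0.0256  0.1036] rows>= 9.729644335844888 6.994533101024778
```

```bash
python3 - <<'E'
from h import *
S=cam("scene");D=cam("side")
print("base front-left/back-left corners", onz(S,(538,295),0).round(3),onz(S,(516,258),.0).round(3),onz(S,(514,215),0).round(3))
# side view cabinet top-front corners: (197,137)?(278,122)
print(tri(S,(557,262),D,(278,124)),tri(S,(545,170),D,(190,136)))
for z in(.15,.2):print(onz(S,(557,262),z).round(3),onz(S,(545,170),z).round(3),onz(S,(637,262),z).round(3))
E
```

```text
base front-left/back-left corners [0.55  0.558 0.   ] [0.453 0.516 0.   ] [0.326 0.526 0.   ]
(array([0.54776312, 0.53829552, 0.16408151]), np.float64(0.0005842021188020976)) (array([0.29548948, 0.55145747, 0.1555363 ]), np.float64(0.0011719029210980384))
[0.54  0.545 0.15 ] [0.292 0.554 0.15 ] [0.528 0.719 0.15 ]
[0.568 0.521 0.2  ] [0.331 0.529 0.2  ] [0.556 0.687 0.2  ]
```

```bash
python3 jog.py '0 0 0.17 -.052 -.032 0 1;0 0 .34 -.105 -.064 -.02 1;0 0 .5 -.155 -.097 -.02 1;0 0 .68 -.21 -.129 -.02 1;.13 -.11 .84 -.26 -.1 0 1;.25 -.2 1.0 -.31 -.08 .02 1;.36 -.3 1.15 -.36 -.06 .05 1;.45 -.38 1.35 -.4 -.04 .08 1;.533 -.443 1.52 -.424 -.026 .1036 1;.533 -.443 1.693 -.424 -.026 .1036 1;.533 -.443 1.693 -.424 -.026 .1036 1;.533 -.443 1.693 -.424 -.026 .1036 1;.533 -.443 1.693 -.424 -.026 .1036 1'; python3 - <<'E'
from h import *
im,o=shot("wrist","w1");print(o["position"].round(4),o["joint_pos"].round(2))
T=[.5877,.2935,-2.1905];C=cam("wrist",o)
for n,l in dict(fin=[-.04,.006,.05],fin2=[.002,.006,.05],t1=[.042,.075,.048],fr=[-.042,-.095,.012],fl=[-.042,.095,.012],bl=[.042,.095,.056],br=[.042,-.095,.056]).items():
    print(n,proj(C,world(T,l)).round(0)); 
E
```

```text
clock: 1.78
position: [0.6296, 0.3573, 0.1239]
ee_rot: [0.848, 0.44, -0.261, 0.137]
ft_force: [-0.7, 0.5, -0.6]
grip_width: 1.004
grasp_force: 0.0
[0.6296 0.3573 0.1239] [-0.78  1.19  0.49  0.49 -0.19  2.06 -1.11]
fin [331. 236.]
fin2 [329. 277.]
t1 [421. 305.]
fr [168. 187.]
fl [471. 187.]
bl [451. 314.]
br [188. 314.]
```

View pics/w1.png

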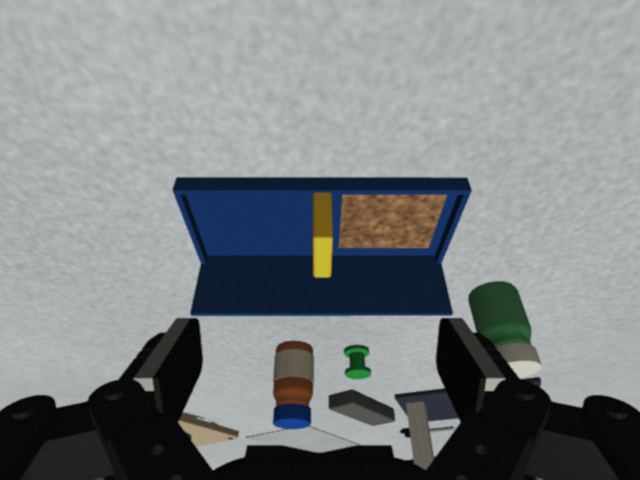

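The wrist view shows the tray: rim front corners (175,180) and (469,180), back plate top corners (192,314) and (452,314), and fin top (314–332, 237–277). The prediction matches to a few pixels, but joint 6 is at its limit.

```bash
python3 - <<'E'
from h import *
o=manip.get_obs();C=cam("wrist",o);T=[.5877,.2935,-2.1905]
im=cv2.imread("pics/w1.png")
t=[(C,(-.042,-.095,.012),(174,180)),(C,(-.042,.095,.012),(470,180)),(C,(.042,-.095,.056),(191,314)),(C,(.042,.095,.056),(452,314)),
(C,(-.04,-.006,.05),(314,237)),(C,(-.04,.006,.05),(332,237)),(C,(.002,-.006,.05),(314,277)),(C,(.002,.006,.05),(331,277))]
p,r=fit(t,T);print("tray",p.round(4),np.degrees(p[2]),r.tolist())
A=R.from_quat(o["ee_rot"]).as_matrix();print("tilt",np.degrees(np.arccos(-A[2,2])),"z",A[:,2],"y",A[:,1])
Rt=M(p[2],np.radians(35));g=world(p,[-.022,0,.036]);delta(Rt,g+Rt[:,2]*(.0187-.13));
# height of fin: from two views (scene + wrist) fin top front right corner
S=cam("scene");print(tri(S,(180+715/2.667,150+402/2.667),C,(314,237)))
E
```

```text
tray [ 0.5886  0.2925 -2.1897] -125.46016940259292 [[-2.8, 7.2], [3.5, 7.7], [-0.7, 0.5], [0.6, 0.4], [-1.1, -0.7], [1.8, -0.7], [-0.7, -0.1], [0.5, -0.1]]
tilt 34.208714261887245 z [-0.32144558 -0.46125035 -0.82699508] y [ 0.81778076 -0.57552136  0.0031287 ]
rotvec [ 0.0058 -0.0138  0.0029] shift [ 0.0058  0.0045 -0.0075] rows>= 0.08117663999611084 0.1690212905033863
(array([0.60557058, 0.32821196, 0.05103035]), np.float64(0.0037062874815551746))
```

```bash
python3 - <<'E'
from h import *
p=[.5886,.2925,-2.1897]
Rt=M(p[2],np.radians(32));g=world(p,[-.022,0,.036])
delta(Rt,g+Rt[:,2]*(.0187-.06));delta(Rt,g+Rt[:,2]*.0187)
E
```

```text
rotvec [0.0057 0.0385 0.003 ] shift [0.0027 0.0041 0.0625] rows>= 0.207829594305213 1.0025606019643607
rotvec [0.0057 0.0385 0.003 ] shift [0.005  0.0038 0.1224] rows>= 0.207829594305213 1.9612926120324639
```

```bash
python3 jog.py '.006 .038 .003 .003 .004 .03 1;.006 .038 .003 .003 .004 .06 1;.006 .038 .003 .003 .004 .06 1'; python3 - <<'E'
from h import *
p=[.5886,.2925,-2.1897]
Rt=M(p[2],np.radians(32));g=world(p,[-.022,0,.036])
delta(Rt,g+Rt[:,2]*.0187);print(manip.get_obs()["joint_pos"].round(2))
E
```

```text
clock: 2.2
position: [0.6134, 0.3287, 0.0717]
ee_rot: [0.854, 0.439, -0.247, 0.126]
ft_force: [0.1, 0.2, 0.2]
grip_width: 1.0
grasp_force: 0.0
rotvec [-0.0027  0.004  -0.001 ] shift [0.0006 0.001  0.0605] rows>= 0.026244387383251164 0.968931248716805
[-0.82  1.09  0.48  0.8  -0.18  1.84 -1.09]
```

```bash
python3 jog.py '0 0 0 0.001 .001 .03 1;0 0 0 .001 .001 .06 1;0 0 0 .001 .001 .06 1;0 0 0 .001 .001 .06 0;0 0 0 .001 .001 .06 0;0 0 0 .001 .001 .06 0;0 0 0 .001 .001 .06 0;0 0 0 .001 .001 .06 0;0 0 0 .001 .001 .06 0' 100
```

```text
clock: 3.32
position: [0.598, 0.3036, 0.021]
ee_rot: [0.855, 0.439, -0.245, 0.127]
ft_force: [1.3, 2.2, 2.6]
grip_width: 0.128
grasp_force: 98.3
```

```bash
python3 - <<'E'
from h import *
im,o=shot("wrist","w2");A=R.from_quat(o["ee_rot"]).as_matrix()
p=[.5886,.2925,-2.1897]
print(o["position"],o["joint_pos"].round(2),np.degrees(np.arccos(-A[2,2])))
tr=world(p,[0,0,0]);Rz=R.from_euler("z",p[2]).as_matrix();print("tcp in tray",(Rz.T@(o["position"]-tr)).round(4))
E
```

```text
[0.59800273 0.30359317 0.02103705] [-0.85  1.06  0.48  0.96 -0.18  1.7  -1.09] 32.04078952798193
tcp in tray [-0.0145  0.0012  0.021 ]
```

View pics/w2.png

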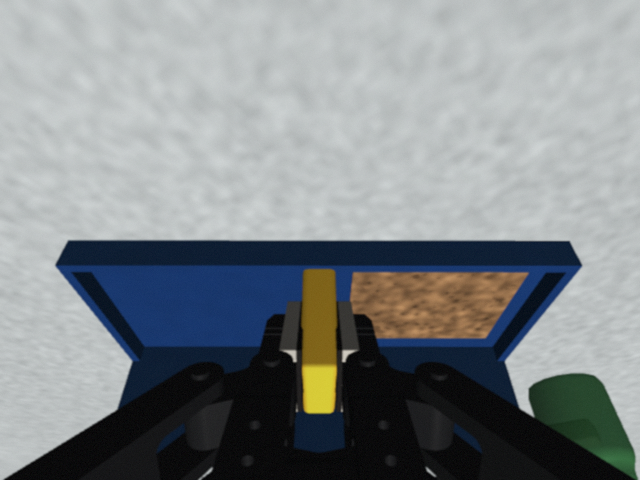

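The fin is held in mid-pads; the front rim bottom corners are at (68,241) and (570,241) and the top corners at (57,265) and (582,265). Next I'll find the tray in the tool frame and refine the rack fit with sub-pixel corners.

```bash
python3 - <<'E'
from h import *
o=manip.get_obs();C=cam("wrist",o)
t=[(C,(-.042,-.095,0),(68,241)),(C,(-.042,.095,0),(570,241)),(C,(-.042,-.095,.012),(57,265)),(C,(-.042,.095,.012),(582,265)),
(C,(-.04,-.006,.05),(303,270)),(C,(-.04,.006,.05),(336,270)),(C,(.002,-.006,.05),(303,412)),(C,(.002,.006,.05),(336,412))]
p,r=fit(t,[.5886,.2925,-2.1897]);print("tray",p.round(4),np.degrees(p[2]),r.tolist())
T=np.eye(4);T[:3,:3]=R.from_euler("z",p[2]).as_matrix();T[:2,3]=p[:2]
E=np.eye(4);E[:3,:3]=R.from_quat(o["ee_rot"]).as_matrix();E[:3,3]=o["position"]
G=np.linalg.inv(T)@E;np.save("G.npy",G);print("tool in tray",G.round(4).tolist())
S=cam("scene");D=cam("side")
ims,imd=cv2.imread("pics/scene0.png"),cv2.imread("pics/side0.png")
def sub(im,c):
    g=cv2.cvtColor(im,cv2.COLOR_BGR2GRAY);return cv2.cornerSubPix(g,np.float32(c).reshape(-1,1,2),(4,4),(-1,-1),(3,50,.01)).reshape(-1,2)
s=lambda u,v:(180+u/2.667-.3,150+v/2.667-.3); d=lambda u,v:(250+u/2.857-.3,180+v/2.857-.3)
cs=np.array([s(171,432),s(248,244),s(26,385)]);cd=np.array([d(123,555),d(412,554),d(130,405),d(393,405)])
a,b=sub(ims,cs),sub(imd,cd);print((a-cs).round(1).tolist(),(b-cd).round(1).tolist())
hsv=cv2.cvtColor(imd,cv2.COLOR_BGR2HSV);m=((hsv[...,1]>180)&((hsv[...,0]<6)|(hsv[...,0]>174))).astype(np.uint8)
m[:, :290]=0;m[:,395:]=0;m[:280]=0;m[320:]=0
n,_,st,ce=cv2.connectedComponentsWithStats(m);red=[(st[i].tolist(),ce[i].round(2)) for i in range(1,n) if st[i][4]>10];print(red)
red=sorted([c for _,c in red],key=lambda c:c[0])
def res(q,full=False):
    x,y,w,hw,rx,rz=q;P=[x,y,w]
    L=[(S,(-.025,hw,.008),a[0]),(S,(-.025,-hw,.008),a[1]),(S,(.115,hw,.008),a[2]),(D,(.115,-hw,0.0),b[0]),(D,(.115,hw,0.0),b[1]),(D,(-.025,-hw,.008),b[2]),(D,(-.025,hw,.008),b[3]),
       (D,(rx,-.075,rz),red[0]),(D,(rx,.075,rz),red[-1])]
    e=np.array([proj(c,world(P,l))-uv for c,l,uv in L]);return e if full else np.r_[e.ravel(),(rx-.02)/.01]
q=least_squares(res,[.54,-.137,-1.82,.1,.02,.11],loss="soft_l1",x_scale=[.01,.01,.05,.01,.01,.01]).x
print(q.round(4),np.degrees(q[2]),res(q,True).round(1).tolist())
big=cv2.resize(imd[180:390,270:410],(533,800)[:1]+(800,),interpolation=cv2.INTER_CUBIC) 
E
```

```text
tray [ 0.5896  0.2891 -2.195 ] -125.76706100355983 [[-1.4, -0.6], [1.4, -0.5], [-3.9, 0.9], [3.0, 0.8], [-2.9, 100.7], [4.0, 100.6], [0.7, 4.1], [-0.7, 4.0]]
tool in tray [[-0.8477, -0.0022, 0.5305, -0.0167], [-0.0012, 1.0, 0.0022, -0.0016], [-0.5305, 0.0013, -0.8477, 0.0211], [0.0, 0.0, 0.0, 1.0]]
[[-0.3, 0.9], [0.8, 0.6], [-0.9, 0.6]] [[-0.3, 1.3], [0.5, 0.8], [0.4, 0.1], [-1.8, -2.2]]
[([377, 291, 8, 12, 74], array([380.54, 297.26])), ([301, 292, 7, 12, 68], array([304.12, 298.26]))]
[ 0.5416 -0.1363 -1.8234  0.0996  0.0196  0.1174] -104.47212072385615 [[0.5, -1.3], [-0.1, -1.0], [0.2, -0.9], [0.6, 0.1], [0.1, 0.0], [-0.5, -1.1], [2.0, 0.2], [0.5, -0.1], [0.2, 0.1]]
```

```bash
python3 - <<'E'
from h import *
o=manip.get_obs();C=cam("wrist",o)
t=[(C,(-.042,-.095,0),(68,241)),(C,(-.042,.095,0),(570,241)),(C,(-.042,-.095,.012),(57,265)),(C,(-.042,.095,.012),(582,265)),
(C,(.002,-.006,.05),(303,412)),(C,(.002,.006,.05),(336,412)),(C,(-.040,-.006,.004),(303,270)),(C,(-.040,.006,.004),(336,270))]
p,r=fit(t,[.5886,.2925,-2.1897]);print("tray",p.round(4),np.degrees(p[2]),r.tolist())
T=np.eye(4);T[:3,:3]=R.from_euler("z",p[2]).as_matrix();T[:2,3]=p[:2]
E=np.eye(4);E[:3,:3]=R.from_quat(o["ee_rot"]).as_matrix();E[:3,3]=o["position"]
G=np.linalg.inv(T)@E;print("tool in tray",G.round(4).tolist())
np.save("G.npy",G)
open("h.py","a").write('''
RK=[.5416,-.1363,-1.8234]
def tray_target(l):
    """tool pose for tray origin at rack-frame l, level"""
    T=np.eye(4);T[:3,:3]=R.from_euler("z",RK[2]).as_matrix();T[:3,3]=world(RK,l);E=T@np.load("G.npy");return E[:3,:3],E[:3,3]
''')
E
python3 - <<'E'
from h import *
for l in([-.042,0,.2],[-.24,0,.075],[-.08,0,.075],[-.042,0,.06]): Rt,pt=tray_target(l);print(l,pt.round(3));delta(Rt,pt)
E
```

```text
tray [ 0.5892  0.2885 -2.1949] -125.75829059850942 [[-0.4, 0.7], [0.5, 0.7], [-2.8, 2.2], [1.9, 2.0], [0.7, 4.7], [-0.7, 4.7], [0.5, -16.7], [-0.5, -16.7]]
tool in tray [[-0.8477, -0.002, 0.5305, -0.0174], [-0.001, 1.0, 0.0021, -0.0016], [-0.5305, 0.0013, -0.8477, 0.0211], [0.0, 0.0, 0.0, 1.0]]
[-0.042, 0, 0.2] [ 0.555 -0.078  0.221]
rotvec [-0.1971  0.0005 -0.3149] shift [-0.3904  0.1877  0.0087] rows>= 1.9760437905522321 6.932205169499689
[-0.24, 0, 0.075] [0.604 0.113 0.096]
rotvec [-0.1971  0.0005 -0.3149] shift [-0.1676  0.1161  0.0166] rows>= 1.9760437905522321 3.2727012760100185
[-0.08, 0, 0.075] [ 0.564 -0.042  0.096]
rotvec [-0.1971  0.0005 -0.3149] shift [-0.294   0.1739  0.0958] rows>= 1.9760437905522321 5.67632586759796
[-0.042, 0, 0.06] [ 0.555 -0.078  0.081]
rotvec [-0.1971  0.0005 -0.3149] shift [-0.3161  0.1876  0.1273] rows>= 1.9760437905522321 6.223911030215503
```

```bash
python3 - <<'E'
from h import *
o=manip.get_obs();C=cam("wrist",o);G=np.load("G.npy")
f=np.array([.002,0,.05]);ft=G[:3,:3].T@(f-G[:3,3]);print(ft)
p=[.5892,.2885,-2.1949];print(proj(C,world(p,f)))
c,W=C;print((W[:3,:3].T@(world(p,f)-W[:3,3])).round(4), np.round(W,4).tolist(),np.round(o["position"],4))
t=[(C,(-.042,-.095,0),(68,241)),(C,(-.042,.095,0),(570,241)),(C,(-.042,-.095,.012),(57,265)),(C,(-.042,.095,.012),(582,265)),
(C,(.002,-.006,.05),(303,412)),(C,(.002,.006,.05),(336,412))]
p,r=fit(t,[.5886,.2925,-2.1897]);print(p,r.tolist())
E=np.eye(4);E[:3,:3]=R.from_quat(o["ee_rot"]).as_matrix();E[:3,3]=o["position"]
T=np.eye(4);T[:3,:3]=R.from_euler("z",p[2]).as_matrix();T[:2,3]=p[:2];print((np.linalg.inv(T)@E).round(4).tolist())
E
```

```text
[-0.03183296  0.00163538 -0.01420825]
[319.53746238 416.65520494]
[ 0.0002 -0.0656 -0.1545] [[0.8129, 0.3784, 0.4427, 0.681], [-0.5824, 0.5254, 0.6204, 0.4173], [0.0022, -0.7621, 0.6474, 0.1], [0.0, 0.0, 0.0, 1.0]] [0.598  0.3036 0.0211]
[ 0.58942292  0.2888167  -2.1950232 ] [[-1.0, -0.0], [1.0, -0.0], [-3.4, 1.4], [2.6, 1.3], [0.7, 4.3], [-0.7, 4.3]]
[[-0.8477, -0.0021, 0.5305, -0.017], [-0.0011, 1.0, 0.0022, -0.0016], [-0.5305, 0.0013, -0.8477, 0.0211], [0.0, 0.0, 0.0, 1.0]]
```

```bash
python3 - <<'E'
from h import *
c=manip.calibration("wrist");print(np.round(c["tool_from_camera"],4).tolist(),c["cx"])
o=manip.get_obs();A=R.from_quat(o["ee_rot"]).as_matrix();print(A.round(4).tolist(),o["ee_rot"],o["position"])
E
```

```text
[[-0.0001, 0.9531, 0.3026, 0.0775], [1.0, 0.0004, -0.0009, 0.0013], [-0.001, 0.3026, -0.9531, -0.1416], [0.0, 0.0, 0.0, 1.0]] 318.9018949824635
[[0.4945, 0.8127, -0.3083], [0.6885, -0.5827, -0.4317], [-0.5305, 0.0013, -0.8477]] [ 0.85512086  0.43887188 -0.245223    0.12659174] [0.59802557 0.3035751  0.02106632]
```

```bash
for i in 1 2; do python3 - <<'E'
from h import *
for n,k in(("wrist","tool_from_camera"),("scene","world_from_camera"),("side","world_from_camera")):
    X=np.array([manip.calibration(n)[k] for _ in range(20)]);print(n,X[:,:3,3].mean(0).round(4),X[:,:3,3].std(0).round(5))
E
done
```

```text
wrist [ 0.0775  0.0013 -0.1416] [0. 0. 0.]
scene [1.1304 0.0366 1.2112] [0. 0. 0.]
side [ 0.3053 -0.9005  0.8712] [0. 0. 0.]
wrist [ 0.0775  0.0013 -0.1416] [0. 0. 0.]
scene [1.1304 0.0366 1.2112] [0. 0. 0.]
side [ 0.3053 -0.9005  0.8712] [0. 0. 0.]
```

```bash
python3 - <<'E'
from h import *
G=np.eye(4);G[:3,:3]=M(0,np.radians(32.04));G[:3,3]=[-.0165,0,.0211];np.save("G.npy",G)
o=manip.get_obs();A=R.from_quat(o["ee_rot"]).as_matrix();print("up .12 in tool",(A.T@[0,0,.12]).round(4))
Rt,pt=tray_target([-.15,0,.15]);print(pt);delta(Rt,pt)
E
```

```text
up .12 in tool [-0.0637  0.0002 -0.1017]
[0.58321265 0.02491612 0.1711    ]
rotvec [-1.950e-01  2.000e-04 -3.139e-01] shift [-0.2788  0.1505 -0.0023] rows>= 1.9653481727989908 5.069257504369013
```

```bash
python3 jog.py '0 0 0 -.021 0 -.034 0;0 0 0 -.042 0 -.068 0;0 0 0 -.064 0 -.102 0;-.04 0 -.06 -.1 .03 -.085 0;-.08 0 -.12 -.14 .058 -.065 0;-.12 0 -.19 -.185 .09 -.045 0;-.16 0 -.25 -.23 .12 -.025 0;-.195 0 -.314 -.279 .15 -.002 0;-.195 0 -.314 -.279 .15 -.002 0;-.195 0 -.314 -.279 .15 -.002 0;-.195 0 -.314 -.279 .15 -.002 0' 100;  python3 - <<'E'
from h import *
im,o=shot("side","s1");print(o["joint_pos"].round(2));print(tray_target([-.15,0,.15]));delta(*tray_target([-.15,0,.15]));delta(*tray_target([-.09,0,.075]))
cv2.imwrite("pics/s1c.png",cv2.resize(im[180:390,250:530],(800,600),interpolation=cv2.INTER_CUBIC))
E
```

```text
clock: 4.75
position: [0.5825, 0.0262, 0.17]
ee_rot: [0.759, 0.589, -0.219, 0.169]
ft_force: [-0.0, -0.2, -2.5]
grip_width: 0.127
grasp_force: 98.1
[-0.81  0.54  0.59  1.52  0.2   1.44 -0.55]
(array([[ 0.21185663,  0.96826498, -0.13258846],
       [ 0.82077686, -0.24992585, -0.5136754 ],
       [-0.53051118,  0.        , -0.84767794]]), array([0.58321265, 0.02491612, 0.1711    ]))
rotvec [-0.0003  0.0012  0.0019] shift [-0.0013  0.001  -0.0004] rows>= 0.012363003727715321 0.027048685786799857
rotvec [-0.0003  0.0012  0.0019] shift [-0.0123  0.001   0.0951] rows>= 0.012363003727715321 1.533549770562704
```

```bash
python3 jog.py '0 0 0 -.004 .001 .03 0;0 0 0 -.008 .001 .06 0;0 0 .002 -.012 .001 .095 0;0 0 .002 -.012 .001 .095 0;0 0 .002 -.012 .001 .095 0;0 0 .002 -.012 .001 .095 0'; python3 - <<'E'
from h import *
im,o=shot("side","s2");delta(*tray_target([-.09,0,.075]));delta(*tray_target([-.07,0,.075]))
cv2.imwrite("pics/s2c.png",cv2.resize(im[190:340,270:430],(800,750),interpolation=cv2.INTER_CUBIC)[:600])
E
```

```text
clock: 5.55
position: [0.569, -0.033, 0.0972]
ee_rot: [0.76, 0.588, -0.218, 0.17]
ft_force: [-0.2, -0.0, -2.4]
grip_width: 0.122
grasp_force: 97.9
rotvec [ 0.0009  0.0001 -0.0012] shift [ 0.0004 -0.0006  0.001 ] rows>= 0.008149066845536635 0.019570815108737073
rotvec [ 0.0009  0.0001 -0.0012] shift [-0.0165 -0.0006  0.0116] rows>= 0.008149066845536635 0.3228050882942275
```

View pics/s2c.png

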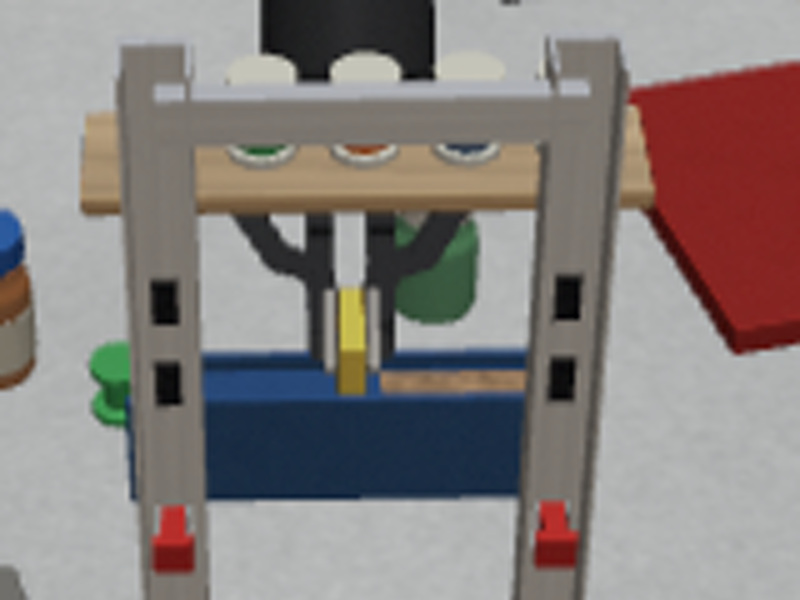

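The side crop shows the tray behind the uprights: plate lower left corner (134,498), fin centre column about 352 and catches at columns 173 and 556. I'll compare these with the predictions.

```bash
python3 - <<'E'
from h import *
o=manip.get_obs();D=cam("side");S=cam("scene")
E=np.eye(4);E[:3,:3]=R.from_quat(o["ee_rot"]).as_matrix();E[:3,3]=o["position"]
T=E@np.linalg.inv(np.load("G.npy"))
f=lambda l:((proj(D,(T@np.r_[l,1])[:3])-[270,190])*5-[0,0]).round(1)
print("plate bot R",f([.042,-.095,0]),"plate bot mid",f([.042,0,0]),"top mid",f([.042,0,.056]),"bot L",f([.042,.095,0]))
print("fin back top",f([.002,-.006,.05]),f([.002,.006,.05]),"fin back bot",f([.002,0,.03]))
k=lambda l:((proj(D,world(RK,l))-[270,190])*5).round(1)
print("upright top back outer",k([.0,-.088,.345]),k([0,.088,.345]),"inner front bottom edges at z .13",k([0,-.062,.13]),k([0,.062,.13]),k([0.006,-.062,.13]),"red",k([.0196,-.075,.1174]),k([.0196,.075,.1174]))
print("dark marks?",[k([0.006,.075,z]) for z in(.15,.18,.2)])
print("shelf low back?",k([-.055,-.105,.265]),k([-.055,.105,.265]),k([0,-.105,.265]),k([0,.105,.265]))
im=cv2.imread("pics/s2.png");imd=cv2.imread("pics/side0.png")
for r in(258,262,268,275,280,283):print(r,im[r,290:315].astype(int).sum(1).tolist(),im[r,370:395].astype(int).sum(1).tolist())
E
```

```text
plate bot R [133.1 500.5] plate bot mid [357.6 497.7] top mid [358.9 397.7] bot L [582.5 494.9]
fin back top [341.2 346.4] [369.6 346.1] fin back bot [355.  382.1]
upright top back outer [116.8  31.2] [621.7  24. ] inner front bottom edges at z .13 [205.6 483.3] [518.1 479.6] [205.5 493.7] red [173.  541.1] [553.7 536.7]
dark marks? [array([555.1, 451.9]), array([559.4, 393.8]), array([562.3, 354. ])]
shelf low back? [ 86.4 127.3] [635.6 119.9] [ 80.  214.2] [652.9 206.6]
258 [524, 442, 443, 411, 404, 390, 338, 313, 357, 352, 346, 345, 350, 357, 353, 348, 353, 346, 354, 336, 479, 537, 540, 536, 545] [545, 541, 544, 548, 549, 427, 237, 320, 354, 348, 345, 349, 352, 357, 350, 350, 349, 346, 327, 231, 314, 449, 542, 549, 540]
262 [298, 298, 297, 297, 298, 298, 352, 297, 356, 355, 293, 200, 199, 199, 196, 192, 344, 347, 351, 354, 217, 147, 146, 146, 147] [139, 137, 138, 137, 140, 199, 222, 349, 355, 345, 105, 66, 66, 66, 64, 273, 344, 353, 271, 225, 348, 536, 542, 544, 536]
268 [257, 138, 152, 158, 165, 161, 301, 296, 353, 359, 347, 88, 32, 37, 38, 45, 271, 344, 353, 353, 276, 236, 233, 
[... 199 characters left out ...]
9, 351, 356, 349, 346, 350, 349, 353, 279, 147, 132, 134, 138] [138, 141, 135, 138, 180, 218, 317, 352, 345, 347, 349, 355, 354, 346, 347, 346, 354, 264, 225, 345, 534, 540, 542, 543, 533]
280 [542, 533, 532, 537, 544, 374, 176, 345, 314, 356, 349, 342, 348, 350, 352, 351, 342, 350, 351, 354, 313, 155, 132, 136, 137] [135, 136, 136, 138, 199, 248, 343, 349, 343, 347, 350, 351, 350, 342, 348, 352, 355, 230, 277, 443, 540, 543, 538, 531, 538]
283 [536, 527, 523, 530, 533, 455, 178, 344, 296, 354, 349, 344, 343, 351, 352, 351, 343, 347, 350, 353, 328, 157, 133, 134, 134] [132, 137, 140, 136, 217, 255, 346, 347, 343, 345, 351, 352, 345, 342, 345, 350, 327, 228, 316, 494, 539, 541, 544, 550, 545]
```

```bash
python3 - <<'E'
from h import *
im=cv2.imread("pics/s2.png").astype(int)
for r in(252,254,256,260,264,266):print(r,(im[r,333:350,2]-im[r,333:350,0]).tolist())
o=manip.get_obs();D=cam("side")
E=np.eye(4);E[:3,:3]=R.from_quat(o["ee_rot"]).as_matrix();E[:3,3]=o["position"]
T=E@np.linalg.inv(np.load("G.npy"))
for z in(.03,.04,.048):print([proj(D,(T@[.002,y,z,1])[:3]).round(2) for y in(-.006,.006)])
m=lambda z:proj(D,world(RK,[0.01,.001,z]))-proj(D,world(RK,[.01,0,z]));print("px/mm",m(.11))
E
```

```text
252 [-2, 2, 8, 8, 31, 115, 118, 117, 118, 105, 12, 8, 6, -1, -3, -3, -3]
254 [-1, 2, 9, 8, 44, 116, 118, 118, 117, 116, 16, 9, 6, 0, -1, -2, -2]
256 [-2, 1, 9, 8, 24, 116, 117, 117, 117, 118, 17, 9, 8, 2, -2, -2, -1]
260 [-2, 3, 8, 9, 27, 95, 98, 98, 99, 98, 28, 9, 9, 1, -1, -18, -50]
264 [-74, -57, -11, -10, 38, 88, 93, 93, 93, 92, 6, -9, -11, 20, 20, 16, 15]
266 [-79, -78, -80, -80, 18, 87, 92, 92, 92, 93, -37, -79, -81, 55, 58, 56, 55]
[array([338.19, 266.46]), array([343.81, 266.38])]
[array([338.22, 262.89]), array([343.86, 262.82])]
[array([338.24, 260.01]), array([343.91, 259.94])]
px/mm [ 0.50201081 -0.00584457]
```

```bash
python3 - <<'E'
from h import *
for x in(-.066,-.056,-.046):delta(*tray_target([x,.0015,.0745]))
E
```

```text
rotvec [ 0.0009  0.0001 -0.0012] shift [-0.0196  0.0009  0.0141] rows>= 0.008149066845536635 0.38724854486722377
rotvec [ 0.0009  0.0001 -0.0012] shift [-0.0281  0.0009  0.0194] rows>= 0.008149066845536635 0.5469474285652087
rotvec [ 0.0009  0.0001 -0.0012] shift [-0.0366  0.0009  0.0247] rows>= 0.008149066845536635 0.7067825293019107
```

```bash
python3 jog.py '0 0 -.001 -.010 .001 .007 0;0 0 -.001 -.0196 .001 .014 0;0 0 -.001 -.0196 .001 .014 0;0 0 -.001 -.024 .001 .017 0;0 0 -.001 -.028 .001 .0194 0;0 0 -.001 -.028 .001 .0194 0'; python3 - <<'E'
from h import *
o=manip.get_obs();f=R.from_euler("z",-RK[2]).apply(o["ft_force"]);print("force rack",f.round(1))
delta(*tray_target([-.046,.0015,.0745]));im,_=shot("side","s3")
h=cv2.cvtColor(im,cv2.COLOR_BGR2HSV);
E
```

```text
clock: 6.35
position: [0.5604, -0.0679, 0.0951]
ee_rot: [0.76, 0.588, -0.219, 0.169]
ft_force: [-0.5, -0.4, -2.0]
grip_width: 0.129
grasp_force: 98.3
force rack [ 0.5 -0.4 -2. ]
rotvec [-0.0009  0.0012 -0.0012] shift [-0.0074  0.0004  0.004 ] rows>= 0.01017211965707559 0.1356600039179153
```

```bash
python3 jog.py '0 0 0 -.002 0 .001 0;0 0 0 -.004 0 .0023 0;0 0 0 -.004 0 .0023 0;0 0 0 -.004 0 .0023 0'; cat > st.py <<'E'
from h import *
o=manip.get_obs();print("force rack",R.from_euler("z",-RK[2]).apply(o["ft_force"]).round(1))
E=np.eye(4);E[:3,:3]=R.from_quat(o["ee_rot"]).as_matrix();E[:3,3]=o["position"]
T=E@np.linalg.inv(np.load("G.npy"));K=np.eye(4);K[:3,:3]=R.from_euler("z",RK[2]).as_matrix();K[:2,3]=RK[:2]
Q=np.linalg.inv(K)@T;print("tray in rack",Q[:3,3].round(4),R.from_matrix(Q[:3,:3]).as_rotvec(degrees=True).round(2))
print("down1mm",(E[:3,:3].T@[0,0,-.001]).round(5),"in1mm",(E[:3,:3].T@K[:3,:3]@[.001,0,0]).round(5))
E
python3 st.py
```

```text
clock: 6.9
position: [0.5595, -0.0714, 0.0951]
ee_rot: [0.76, 0.588, -0.218, 0.169]
ft_force: [0.9, 3.3, -3.3]
grip_width: 0.124
grasp_force: 98.6
force rack [-3.5  0.  -3.3]
tray in rack [-0.0508  0.0012  0.074 ] [ 0.   -0.02 -0.02]
down1mm [ 0.00053 -0.       0.00085] in1mm [-0.00085  0.       0.00053]
```

```bash
python3 jog.py '0 0 0 -.0017 0 .001 0;0 0 0 -.0034 0 .0021 0;0 0 0 -.0034 0 .0021 0'; python3 st.py
```

```text
clock: 7.28
position: [0.5584, -0.0758, 0.0952]
ee_rot: [0.76, 0.588, -0.218, 0.169]
ft_force: [1.0, 5.6, -3.8]
grip_width: 0.123
grasp_force: 98.6
force rack [-5.7 -0.5 -3.8]
tray in rack [-0.0463  0.0011  0.0741] [ 0.   -0.03 -0.05]
down1mm [ 0.00053 -0.       0.00085] in1mm [-0.00085  0.       0.00053]
```

```bash
python3 jog.py '0 0 0 -.0017 0 .001 0;0 0 0 -.0034 0 .0021 0;0 0 0 -.0034 0 .0021 0'; python3 st.py;  python3 jog.py '0 0 0 -.0017 0 .001 0;0 0 0 -.0025 0 .0016 0;0 0 0 -.0025 0 .0016 0'; python3 st.py
```

```text
clock: 7.65
position: [0.5575, -0.0793, 0.0952]
ee_rot: [0.76, 0.588, -0.218, 0.169]
ft_force: [1.8, 5.8, -3.1]
grip_width: 0.123
grasp_force: 98.6
force rack [-6.1  0.3 -3.1]
tray in rack [-0.0426  0.0011  0.0741] [ 0.01 -0.01 -0.04]
down1mm [ 0.00053 -0.       0.00085] in1mm [-0.00085  0.       0.00053]
clock: 8.02
position: [0.557, -0.0811, 0.0951]
ee_rot: [0.76, 0.589, -0.218, 0.169]
ft_force: [1.4, 9.8, -2.3]
grip_width: 0.125
grasp_force: 99.1
force rack [-9.9 -1.  -2.3]
tray in rack [-0.0408  0.0011  0.074 ] [0.   0.05 0.02]
down1mm [ 0.00053 -0.       0.00085] in1mm [-0.00085 -0.       0.00053]
```

```bash
python3 jog.py '0 0 0 .0026 0 .0042 0;0 0 0 .0053 0 .0085 0;0 0 0 .0064 0 .0102 0;0 0 0 .0064 0 .0102 0'; python3 st.py
```

```text
clock: 8.52
position: [0.5576, -0.0813, 0.0833]
ee_rot: [0.76, 0.589, -0.217, 0.169]
ft_force: [3.8, 7.4, -5.3]
grip_width: 0.128
grasp_force: 98.7
force rack [-8.1  1.8 -5.3]
tray in rack [-0.0408  0.0018  0.0622] [0.07 0.04 0.04]
down1mm [ 0.00053 -0.       0.00085] in1mm [-0.00085 -0.       0.00053]
```

```bash
python3 jog.py '0 0 0 .0008 0 .0014 0;0 0 0 .0014 0 .0022 0;0 0 0 .0014 0 .0022 0'; python3 st.py; python3 jog.py '0 0 0 .0008 0 .0014 0;0 0 0 .0014 0 .0022 0;0 0 0 .0014 0 .0022 0'; python3 st.py
```

```text
clock: 8.9
position: [0.5577, -0.0813, 0.081]
ee_rot: [0.76, 0.589, -0.217, 0.169]
ft_force: [2.8, 8.6, 1.3]
grip_width: 0.123
grasp_force: 99.7
force rack [-9.1  0.6  1.3]
tray in rack [-0.0408  0.0019  0.0599] [0.08 0.03 0.04]
down1mm [ 0.00053 -0.       0.00085] in1mm [-0.00085 -0.       0.00053]
clock: 9.28
position: [0.5579, -0.0811, 0.0801]
ee_rot: [0.76, 0.589, -0.218, 0.17]
ft_force: [-3.6, 14.9, 20.1]
grip_width: 0.126
grasp_force: 102.4
force rack [-13.5  -7.2  20.1]
tray in rack [-0.041  0.002  0.059] [ 0.08 -0.01  0.03]
down1mm [ 0.00053 -0.       0.00085] in1mm [-0.00085 -0.       0.00053]
```

```bash
python3 - <<'E'
from h import *
im,_=shot("side","s4");a=cv2.imread("pics/side0.png")
z=lambda i:cv2.resize(i[270:330,290:395],(800,457),interpolation=cv2.INTER_CUBIC)[60:340]
cv2.imwrite("pics/s4c.png",np.vstack([z(a),z(im)]))
for i in(a,cv2.imread("pics/s3.png"),im):
    h=cv2.cvtColor(i,cv2.COLOR_BGR2HSV);m=((h[...,1]>180)&((h[...,0]<6)|(h[...,0]>174)))[280:320,290:395].astype(np.uint8)
    n,_,st,ce=cv2.connectedComponentsWithStats(m);print([(st[k].tolist(),ce[k].round(1).tolist()) for k in range(1,n)])
E
```

```text
[([87, 11, 8, 12, 74], [90.5, 17.3]), ([11, 12, 7, 12, 68], [14.1, 18.3])]
[([87, 11, 8, 12, 77], [90.4, 17.1]), ([11, 12, 7, 12, 71], [14.1, 18.1])]
[([87, 11, 8, 12, 78], [90.4, 17.1]), ([11, 12, 7, 12, 72], [14.1, 18.1])]
```

View pics/s4c.png

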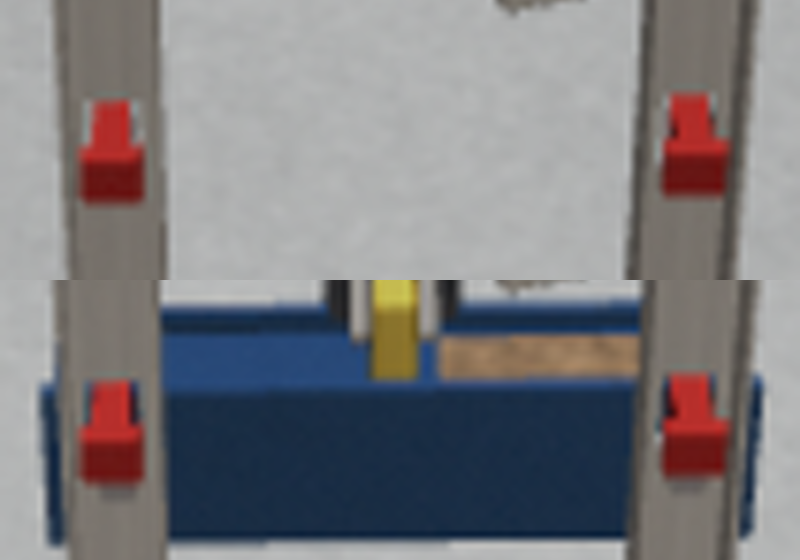

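Both catches are back at their sprung-out position, with the tab tips visible below them and the tray edges symmetric about the uprights. I'll unload, release and back off along the tool axis.

```bash
python3 jog.py '0 0 0 -.0005 0 -.001 0;0 0 0 -.0005 0 -.001 0;0 0 0 -.0005 0 -.001 1;0 0 0 -.0005 0 -.001 1;0 0 0 -.0005 0 -.001 1;0 0 0 -.0005 0 -.001 1;0 0 0 -.0005 0 -.001 1;0 0 0 0 0 -.03 1;0 0 0 0 0 -.08 1;0 0 0 0 0 -.13 1;0 0 0 0 0 -.16 1;0 0 0 0 0 -.16 1'; python3 - <<'E'
from h import *
im,_=shot("side","s5")
h=cv2.cvtColor(im,cv2.COLOR_BGR2HSV);m=((h[...,1]>180)&((h[...,0]<6)|(h[...,0]>174)))[280:320,290:395].astype(np.uint8)
n,_,st,ce=cv2.connectedComponentsWithStats(m);print([(st[k].tolist(),ce[k].round(1).tolist()) for k in range(1,n)])
cv2.imwrite("pics/s5c.png",cv2.resize(im[190:340,270:430],(640,600),interpolation=cv2.INTER_CUBIC))
Rt=M(RK[2],np.radians(33));g=np.array([.4335,.130,.064])
delta(Rt,g+Rt[:,2]*(.0187-.10));delta(Rt,g+Rt[:,2]*.0187)
E
```

```text
clock: 10.82
position: [0.5791, 0.0013, 0.2149]
ee_rot: [0.76, 0.589, -0.217, 0.17]
ft_force: [0.6, -0.4, -0.2]
grip_width: 1.0
grasp_force: 0.0
[([87, 11, 8, 12, 78], [90.4, 17.1]), ([11, 12, 7, 12, 71], [14.1, 18.1])]
rotvec [ 0.0003 -0.0163 -0.0007] shift [ 0.1566 -0.1727 -0.0022] rows>= 0.08667924800044528 3.730519543746237
rotvec [ 0.0003 -0.0163 -0.0007] shift [ 0.155  -0.1727  0.0978] rows>= 0.08667924800044528 4.029734539997821
```

View pics/s5c.png

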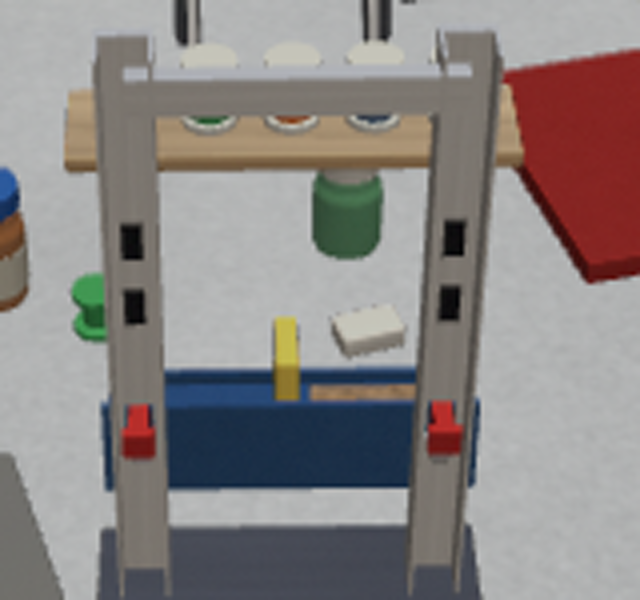

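The tray hangs home by itself, with both catches out and tab tips below them. On to the jar.

```bash
python3 jog.py '0 0 0 .04 -.04 -.025 1;0 0 0 .08 -.085 -.05 1;0 -.01 0 .12 -.13 -.05 1;0 -.016 0 .156 -.1727 -.03 1;0 -.016 0 .1566 -.1727 -.0022 1;0 -.016 0 .1566 -.1727 -.0022 1;0 -.016 0 .1566 -.1727 -.0022 1'; python3 - <<'E'
from h import *
im,o=shot("wrist","w3");C=cam("wrist",o);print(o["joint_pos"].round(2))
h=cv2.cvtColor(im,cv2.COLOR_BGR2HSV);m=((h[...,0]>105)&(h[...,0]<125)&(h[...,1]>150)).astype(np.uint8)
n,_,st,ce=cv2.connectedComponentsWithStats(m);print([(st[k].tolist(),ce[k].round(1).tolist()) for k in range(1,n) if st[k][4]>200])
for x in(0,):
  for z in(.073,.085):print("pred",z,proj(C,[.4335,.130,z]).round(1))
Rt=M(RK[2],np.radians(33));g=np.array([.4335,.130,.064]);delta(Rt,g+Rt[:,2]*.0187)
E
```

```text
clock: 11.75
position: [0.445, 0.172, 0.1327]
ee_rot: [0.759, 0.586, -0.225, 0.174]
ft_force: [0.2, 0.1, -0.1]
grip_width: 1.0
grasp_force: 0.0
[-1.1   0.45  0.51  1.71  0.16  1.48 -0.89]
[([285, 243, 69, 60, 3490], [319.0, 272.9]), ([397, 350, 64, 100, 4121], [424.4, 402.4]), ([499, 350, 131, 58, 2537], [572.7, 369.8])]
pred 0.073 [315.8 265.7]
pred 0.085 [315.7 283.4]
rotvec [-0.0006 -0.0005 -0.0026] shift [ 0.0006 -0.0007  0.1005] rows>= 0.014423287578126267 1.6072673514380678
```

```bash
python3 jog.py '0 0 0 0 0 .05 1;0 0 0 0 0 .085 1;0 0 0 0 0 .1 1;0 0 0 0 0 .1 1;0 0 0 0 0 .1 .4;0 0 0 0 0 .1 .4;0 0 0 0 0 .1 .3;0 0 0 0 0 .1 .3;0 0 0 0 0 .1 .3;0 0 0 0 0 .1 .3' 40; python3 - <<'E'
from h import *
o=manip.get_obs();A=R.from_quat(o["ee_rot"]).as_matrix();g=o["position"]-A[:,2]*.0187;print("grasp pt",g.round(4),"up.1",(A.T@[0,0,.1]).round(4))
# place: pad at rack (-.045,.0505,.064-.0025) ; jar base height over pad +.008
b=world(RK,[-.045,.0505,.0615]);print("jar base target",b)
off=g-np.array([.4335,.130,0])
Rt=M(RK[2],np.radians(33.0))
for name,l in(("pre",[-.16,.0505,.13]),("mid",[-.045,.0505,.10]),("end",[-.045,.0505,.0675])):
    t=world(RK,l)+[0,0,g[2]]+R.from_euler("z",RK[2]).apply([0,0,0])+Rt[:,2]*.0187;print(name,t.round(3));delta(Rt,t)
E
```

```text
clock: 13.05
position: [0.4313, 0.1206, 0.0491]
ee_rot: [0.758, 0.587, -0.224, 0.174]
ft_force: [0.0, 2.0, 5.2]
grip_width: 0.483
grasp_force: 39.7
grasp pt [0.4338 0.1305 0.0648] up.1 [-0.0544  0.0001 -0.0839]
jar base target [ 0.60174404 -0.10534933  0.0615    ]
pre [ 0.628 -0.004  0.179]
rotvec [ 0.0003 -0.0008 -0.0008] shift [-0.1305  0.2217 -0.0702] rows>= 0.006124417848963874 4.265738660636973
mid [ 0.599 -0.115  0.149]
rotvec [ 0.0003 -0.0008 -0.0008] shift [-0.2106  0.2217  0.0176] rows>= 0.006124417848963874 4.90097586681481
end [ 0.599 -0.115  0.117]
rotvec [ 0.0003 -0.0008 -0.0008] shift [-0.193   0.2217  0.0448] rows>= 0.006124417848963874 4.75666153921787
```

```bash
python3 jog.py '0 0 0 -.027 0 -.042 .3;0 0 0 -.054 0 -.084 .3;0 0 0 -.073 .05 -.082 .3;0 0 0 -.092 .1 -.078 .3;0 0 0 -.11 .155 -.075 .3;0 0 0 -.1305 .2 -.07 .3;0 0 0 -.1305 .2217 -.07 .3;0 0 0 -.1305 .2217 -.07 .3;0 0 0 -.157 .2217 -.041 .3;0 0 0 -.184 .2217 -.012 .3;0 0 0 -.2106 .2217 .0176 .3;0 0 0 -.2106 .2217 .0176 .3;0 0 0 -.2106 .2217 .0176 .3'; python3 - <<'E'
from h import *
o=manip.get_obs();Rt=M(RK[2],np.radians(33.0))
t=world(RK,[-.045,.0505,.0675])+[0,0,.0648]+Rt[:,2]*.0187;delta(Rt,t)
im,_=shot("scene","sc1");im2,_=shot("side","s6")
a=cv2.resize(im2[170:340,260:430],(596,596),interpolation=cv2.INTER_CUBIC);cv2.imwrite("pics/s6c.png",a)
C=cam("wrist",o);shot("wrist","w4")
E
```

```text
clock: 14.68
position: [0.5985, -0.1144, 0.1482]
ee_rot: [0.758, 0.587, -0.224, 0.174]
ft_force: [0.1, 0.3, -1.7]
grip_width: 0.488
grasp_force: 41.8
rotvec [-0.0002 -0.0009  0.0004] shift [0.0167 0.0009 0.0268] rows>= 0.005657729644154929 0.505744329171785
```

```bash
python3 jog.py '0 0 0 .008 0 .0134 .3;0 0 0 .0167 0 .0268 .3;0 0 0 .0167 0 .0268 .3'; python3 jog.py '0 0 0 .0008 0 .0013 .3;0 0 0 .0016 0 .0025 .3;0 0 0 .0016 0 .0025 .3'; python3 st.py | head -1
```

```text
clock: 15.2
position: [0.5973, -0.1164, 0.1147]
ee_rot: [0.758, 0.587, -0.226, 0.173]
ft_force: [0.6, -0.6, -1.8]
grip_width: 0.489
grasp_force: 41.8
clock: 15.58
position: [0.5985, -0.1165, 0.1139]
ee_rot: [0.758, 0.587, -0.225, 0.174]
ft_force: [0.5, -0.4, -2.0]
grip_width: 0.487
grasp_force: 41.8
force rack [ 0.3  0.6 -2. ]
```

```bash
for i in 1 2 3; do python3 jog.py '0 0 0 .0007 0 .0011 .3;0 0 0 .0007 0 .0011 .3' | sed -n '2p;4p'; done
```

```text
position: [0.5984, -0.1165, 0.1124]
ft_force: [1.0, 0.1, -2.1]
position: [0.5986, -0.1165, 0.1114]
ft_force: [-0.5, 0.7, 2.0]
position: [0.5988, -0.1163, 0.111]
ft_force: [-2.4, 4.8, 11.4]
```

```bash
python3 jog.py '0 0 0 -.0006 0 -.0009 .3;0 0 0 -.0006 0 -.0009 .3;0 0 0 -.0006 0 -.0009 .52;0 0 0 -.0006 0 -.0009 .56;0 0 0 -.0006 0 -.0009 .6;0 0 0 -.0006 0 -.0009 .62;0 0 0 -.0006 0 -.0009 .62;0 0 0 -.0006 0 -.0009 .62'; python3 - <<'E'
from h import *
im,_=shot("side","s7");im2,o=shot("wrist","w5");sc,_=shot("scene","sc2")
a=cv2.resize(im[170:340,260:430],(400,400),interpolation=cv2.INTER_CUBIC);b=cv2.resize(im2,(400,300))
c=np.zeros((400,800,3),np.uint8);c[:,:400]=a;c[:300,400:]=b;cv2.imwrite("pics/c7.png",c)
E
```

```text
clock: 17.32
position: [0.5984, -0.1166, 0.1109]
ee_rot: [0.758, 0.587, -0.225, 0.174]
ft_force: [-0.1, -0.1, -0.4]
grip_width: 0.622
grasp_force: 0.0
```

View pics/c7.png

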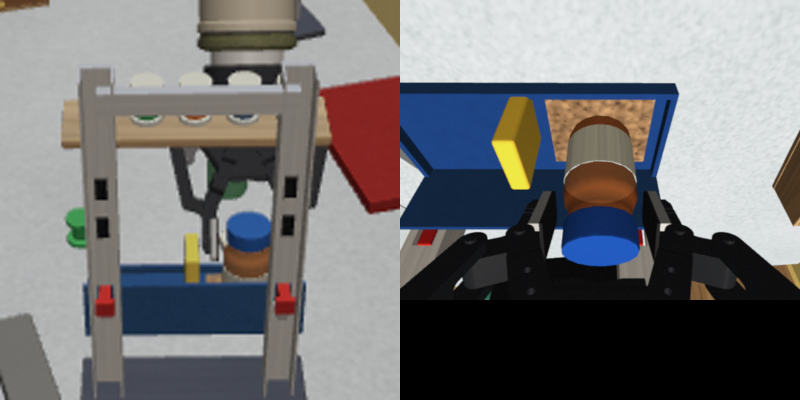

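The jar stands upright on the cork pad with its cap at composite (600,245), fingers clear on both sides and both red catches still out. I'll withdraw along the tool axis.

```bash
python3 jog.py '0 0 0 0 0 -.015 .62;0 0 0 0 0 -.035 .62;0 0 0 0 0 -.065 .62;0 0 0 0 0 -.1 .62;0 0 0 0 0 -.14 .62;0 0 0 0 0 -.14 .62;0 0 0 0 0 -.14 .62;0 0 0 0 0 -.14 .62;0 0 0 0 0 -.14 .62;0 0 0 0 0 -.14 .62'; python3 - <<'E'
from h import *
im,_=shot("side","s8");D=cam("side")
def blobs(i):
    h=cv2.cvtColor(i,cv2.COLOR_BGR2HSV)[170:340,280:400];r=[]
    for m in((h[...,1]>180)&((h[...,0]<6)|(h[...,0]>174)),(h[...,0]>105)&(h[...,0]<118)&(h[...,1]>150)&(h[...,2]>120)):
        n,_,st,ce=cv2.connectedComponentsWithStats(m.astype(np.uint8));r.append([(st[k].tolist(),ce[k].round(1).tolist()) for k in range(1,n) if st[k][4]>30])
    return r
print(blobs(cv2.imread("pics/s7.png")));print(blobs(im))
c,o=shot("wrist","w6")
P=world(RK,[-.045,.0505,.0625]);print("pred cap top side",proj(D,P+[0,0,.085])-[280,170])
E
```

```text
clock: 18.73
position: [0.6174, -0.043, 0.228]
ee_rot: [0.758, 0.587, -0.225, 0.174]
ft_force: [0.3, 0.2, -0.9]
grip_width: 0.622
grasp_force: 0.0
[[([97, 121, 8, 12, 78], [100.4, 127.1]), ([21, 122, 7, 12, 72], [24.1, 128.1])], [([77, 91, 18, 11, 157], [85.5, 95.8])]]
[[([97, 121, 8, 12, 78], [100.4, 127.1]), ([21, 122, 7, 12, 71], [24.1, 128.1])], [([77, 91, 18, 11, 157], [85.5, 95.8])]]
pred cap top side [86.53771142 94.51164092]
```

The jar and both catches did not move during the retreat, and the cap is where it was predicted.

```bash
python3 -c "
from workcell import manip
print(manip.hand_in())"
```

```text
the job is handed in; nothing more can be done
None
```

I handed the job in at about 19 s: the tray hangs fully home with both red catches snapped out, and the jar stands upright on the cork pad with the gripper clear; the hand-in returned no verdict.

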